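Ready and start the glass grinder

ROBOT

A 7-joint arm with a two-finger parallel gripper is mounted at the origin on the work surface. World frame = base frame: x ahead of the robot, y to its left, z up, the work surface at z = 0. Lengths are in m, angles in rad, forces in N, time in s.
With the tool pointing down it reaches from about 0.4 to 0.875 m from the base axis. Payload 6.5 kg.
Tool frame: the origin (TCP) lies midway between the tips of the shut fingers; the grasp point (between the pads) lies 19 mm behind it; z points along the fingers, y is the line along which they close (so a half turn about z gives the same grasp; the last joint's range is limited). The gripper opens to 85 mm and grips with 20 to 120 N. Pads are 22 mm wide; open, the fingers measure 114 mm over their backs; the gripper's body (76 mm by 85 mm) begins 54 mm behind the grasp point. The pads swing forward as they close: fully open they stand 13 mm farther back than shut.
Start: joints at [1.249, 0.536, -0.004, 1.538, 0.003, 1.067, -0.071], TCP at [0.164, -0.629, 0.231] pointing down, gripper open.
Joint ranges: [-2.7, 2.7], [-0.37, 2.16], [-1.27, 1.26], [0.24, 2.4], [-1.31, 4.45], [0.19, 1.91], [-2.76, 2.76]. Speed limits (rad/s): [2.39, 2.39, 3.14, 3.14, 3.14, 3.14, 3.14].

INTERFACE

Orientations are given as a unit quaternion [x, y, z, w].
In Python, from station import robot gives the robot as it stands.
- The arm moves only by the shell command python3 -m creep 'ROWS' [OPENING] [FORCE]. ROWS is JSON, a list of rows, each a list of 6 numbers: the shift along the tool's x, y, z in mm, then the turn, a rotation vector about the tool's x, y, z in degrees. A call has 1 to 8 rows; each row shifts and turns the commanded pose from where the row before left it, along the tool's axes as they then stand; what a row does not reach is not made up. A row lasts 1/8 s, in which the tool goes at most 62.5 mm and 10.7 degrees, less where a joint would pass 70% of its speed; a pose out of reach is approached as far as the arm can. A call is refused whole if a number of a shift passes 62.5 or a number of a turn 10.7, either way. A call with a gripper value outside its range is refused whole. OPENING is the opening, from 0 (shut) to 1 (fully open), set as the call begins (- or left out, the last holds). The fingers move at their own pace and stop on an object; FORCE is the grip in N (left out, the last holds). Time passes only in rows, so rows that do not move let the fingers close. It gives the time, the measured TCP pose, the force, the opening and the grip force at its end, in the units of the state.
- robot.observe(): the state, without advancing time (a new reading comes with each control period).
- robot.read_camera(name): name is "scene" or "top" or "wrist"; returns a dict with "frame" (420x560x3 uint8, red, green, blue), "range_z" (420x560 float32, m along the optical axis (not along the pixel's ray), 0 where there is no reading), "intrinsics" (3x3 intrinsics, pixels), "extrinsics" (4x4, takes a point from camera to world coordinates); the wrist camera has in their place "tool_from_camera" (4x4, takes a point from camera to tool coordinates, whose origin is the TCP and whose axes are the flange's). Camera axes: x right, y down, z forward; pixel columns grow to the right and rows downward; lengths in m; the calibration is good to about 2 mm. A picture is of the moment at which its call begins: read the wrist's pose just before it.
- robot.close_job(): hands the job in; it is judged then, once.
The state is a dict: "t": time; "joints": joint angles; "qvel": joint speeds; "joint_efforts": joint torques, N m; "eef_pos": TCP position; "tcp_rot": TCP orientation; "wrist_force": force on the tool from outside, world axes, zero at the start; "moment": the same for the moment, N m; "gripper_width": opening from 0.0 (shut) to 1.0 (fully open); "grasp_force": force on a finger pad.
Only numpy, scipy, OpenCV 4.12 (cv2) and the standard library are available. Lean on these libraries where they do the work, as an engineer would, in place of code of your own. Each camera call takes 0.05 s, during which the arm holds its last target. There are 200 camera calls.

TASK

Get the glass grinder ready and start it: push its water tray fully home and push the clear eye shield all the way down, and only when both are done press the rocker switch on. This is all fingertip work: do not pull the tray out or lift it, and leave the glass, tools and tubs around the grinder as they are.

Things in the scene. Friction and masses are not known exactly. Their poses are not given: they have to be found in the camera images.
- grinder: Glass grinder, fixed on the bench: white body 220 mm deep (x) by 260 wide (y), flat gridded deck at 132 mm height. Origin on the bench under the body's middle; +x to its back, +y to its left seen from its front, z up; the front (x = -110 mm) faces the robot, turned by up to 20 degrees. Two posts at x = 85, y = +-97 mm, up to 225 mm high, carry the shield hinge.
- bit (a point): Top of the grinding bit, 25 mm thick, standing in the middle of the grinder's deck up to 160 mm height.
- water_tray: White water tray, sliding like a drawer along the grinder's x in a slot under the deck; loose, 2 mm play each side, about 0.35 kg, slides at 1 to 5 N. Axes as the grinder's. Origin: underside, middle of the back of the front panel (180 mm wide, 8 thick, 2 to 38 mm above the origin). Home: panel against the body, origin at x -110, y 26, z 78 mm of the grinder. Starts 30 to 65 mm out.
- tray_lip (a point): Middle of the front edge of the finger lip on the tray's panel: lip 90 mm wide (y), 6 mm thick, sticking out 12 mm. The point lies at x = -20, z = 33 mm of the tray. Moves with the tray.
- eye_shield (a joint): Tilt of the clear eye shield (rad): 0 = all the way down on its stop over the bit; starts raised at 0.55 to 0.95. Stiff friction hinge: stays where it is left; 1 to 5 N on the plate pushes it down.
- shield_hinge (a point): Middle of the shield's hinge line, along the grinder's y, at x = 85, y = 0, z = 215 mm of the grinder. The shield is a clear flat plate with a black rim: 140 mm long from hinge towards the front, 164 wide, 5 thick (7 at its free edge). Its angle above level is the joint value minus 0.17 rad: all the way down it slopes 0.17 rad down to the front.
- shield_edge (a point): Middle of the shield's free edge, 140 mm from the hinge, mid-thickness. Moves with the shield.
- rocker (a joint): Black rocker switch on the switch housing (rad): 0 = off (start), 0.30 = fully on. Stays where it is left. Pressing down its raised far end (towards the grinder's back) with 3 to 6 N turns it on; that end sinks 4 to 5 mm.
- rocker_end (a point): Where to press: on the far paddle's upper face, 13 mm from the pivot; moves with it. Rocker 40 mm long (grinder x), 26 wide, pivoted across its middle; panel sloping 0.12 rad down to the front, 3 mm bezel; the paddles stand 10 mm over the panel even when pressed. The deck's front edge is 20 mm behind the rocker's far end, 12 mm higher.
- switch_housing (a point): Middle of the sloping panel on top of the white switch housing, at the grinder's front right corner: housing y from -130 to -70 mm, x from -185 to -110 mm of the grinder, at most 112 mm high, standing beside the tray.
- glass_piece: cut piece of black glass, 52 x 40 x 4 mm, waiting on the left front corner of the grinder's deck; origin under its centre. Bystander: leave alone.
- glass_strip_a: black glass strip lying on the bench, 150 x 16 x 4 mm; origin under its centre. Bystander: leave alone.
- glass_strip_b: white glass strip lying on the bench, 130 x 18 x 4 mm; origin under its centre. Bystander: leave alone.
- nippers: wheeled glass nippers lying flat, about 195 mm long, 75 mm across the handles, 16 mm thick, jaws to their +x; origin on the bench near their middle. Bystander: leave alone.
- grout_tub: open clear tub, 104 mm across the rim, 70 mm tall, with grout and a slanting stirring stick up to 100 mm high; origin under its centre. Bystander: leave alone.
- tape_roll: roll of tape lying flat, 100 mm across, 25 mm tall; origin under its centre. Bystander: leave alone.
- tile_dish: small white open dish of cut tiles, 85 x 65 x 22 mm; origin under its centre. Bystander: leave alone.

How it is judged:
On the way, in this order (a step that is already met when the one before it is completed fails the run):
1. the water tray is fully home and the eye shield is all the way down, the switch still off (x of water_tray in the frame of grinder above -0.1145 m and z of water_tray in the frame of grinder below 0.084 m and value of joint eye_shield below 0.06 rad and value of joint rocker below 0.08 rad), for 0.2 s.
2. then the rocker switch is pressed on (value of joint rocker above 0.24 rad), for 0.2 s.
At the end, for the whole second after the job is handed in: The water tray is home to within 4.5 mm and lies flat in its slot at rest, the eye shield is within 0.06 rad (8 mm at its edge) of its lower stop, and the rocker is on (beyond 0.24 of 0.30 rad) (x of water_tray in the frame of grinder above -0.1145 m and z of water_tray in the frame of grinder below 0.084 m and value of joint eye_shield below 0.06 rad and value of joint rocker above 0.24 rad and linear speed of water_tray below 0.02 m/s); the robot touches nothing.
It fails at once if the switch goes on while the tray is still out or the shield still raised (value of joint rocker above 0.2 rad and (x of water_tray in the frame of grinder below -0.118 m or value of joint eye_shield above 0.12 rad)).
It fails at once if the tray is pulled out or carried off (x of water_tray in the frame of grinder below -0.185 m).
It fails at once if the tray is lifted or tipped (z of water_tray in the frame of grinder above 0.09 m or angle between water_tray's own z axis and vertical above 0.14 rad).
It fails at once if the glass, tools or tubs around the grinder are shifted by more than 20 mm, lifted or knocked over (distance of any of glass_piece, glass_strip_a, glass_strip_b, nippers, grout_tub, tape_roll, tile_dish from where it was at the start of the episode above 0.02 m or angle between any of glass_piece, glass_strip_a, glass_strip_b, nippers, grout_tub, tape_roll, tile_dish's own z axis and vertical above 0.3 rad).
It also fails if it takes over 48 s, if anything falls off the work surface, if the arm or the gripper's body presses on something with over 40 N, if the wrist force passes 120 N, or if a joint passes its speed limit or range.

## Working session

There is one attempt and no reset: what is moved stays moved. The work goes in short steps, Python scripts to look and compute and a shell command to move; the robot and the scene stay as the last step left them, time stands still between calls to the robot, and variables do not carry over. Pictures are saved under pics/ and viewed, at most 10 in all, crops included, and the job is handed in when it is done.

```bash
mkdir -p pics; ls
python3 - <<'E'
from station import robot
import cv2,numpy as np
s=robot.observe(); print({k:np.round(v,3).tolist() for k,v in s.items()})
for n in ("scene","top"):
    c=robot.read_camera(n); np.savez(f"pics/{n}.npz",**c)
    cv2.imwrite(f"pics/{n}.png",c["frame"][:,:,::-1]); print(n,np.round(c["intrinsics"],1).tolist(),np.round(c["extrinsics"],3).tolist())
E
```

```text
pics
{'t': 0.0, 'joints': [1.249, 0.537, -0.004, 1.539, 0.003, 1.067, -0.071], 'qvel': [0.001, -0.0, 0.0, 0.0, -0.0, -0.0, -0.001], 'joint_efforts': [0.0, -58.342, 1.049, -25.911, 0.012, 0.01, 0.0], 'eef_pos': [0.164, -0.628, 0.23], 'tcp_rot': [0.992, 0.128, -0.0, -0.001], 'wrist_force': [-0.328, 0.492, -0.677], 'moment': [-0.03, -0.029, -0.054], 'grasp_force': 0.0, 'gripper_width': 0.996}
scene [[442.3, 0.0, 281.0], [0.0, 442.3, 222.0], [0.0, 0.0, 1.0]] [[0.872, 0.37, -0.321, 0.9], [0.49, -0.662, 0.568, -0.554], [-0.002, -0.652, -0.758, 0.933], [0.0, 0.0, 0.0, 1.0]]
top [[531.5, 0.0, 273.5], [0.0, 531.5, 204.5], [0.0, 0.0, 1.0]] [[0.024, -0.989, 0.147, 0.383], [-1.0, -0.022, 0.018, 0.055], [-0.014, -0.147, -0.989, 1.434], [0.0, 0.0, 0.0, 1.0]]
```

View pics/top.png

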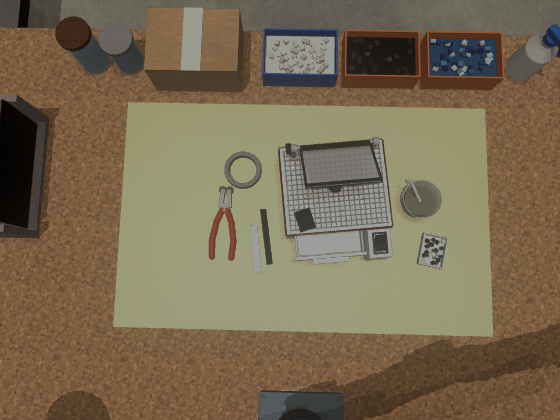

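View pics/scene.png

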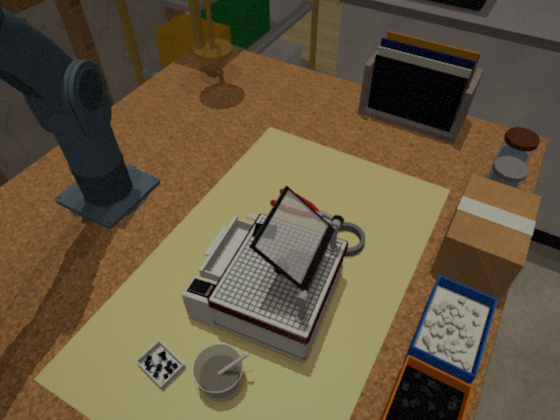

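The top view shows the grinder: deck corners at about (279,150), (385,140), (392,230) and (287,236). The shield's free edge runs (308,187)-(381,182), the tray's lip is at about (331,261) and the rocker at (380,242). The tub is close by on the right, at (421,200).

```bash
cat > h.py <<'E'
import numpy as np,cv2
def cloud(n):
    c=np.load(f"pics/{n}.npz"); K=c["intrinsics"];E=c["extrinsics"];z=c["range_z"]
    v,u=np.mgrid[:z.shape[0],:z.shape[1]]
    P=np.stack([(u-K[0,2])/K[0,0]*z,(v-K[1,2])/K[1,1]*z,z],-1)
    P=P@E[:3,:3].T+E[:3,3]; P[z==0]=np.nan
    return P,c["frame"]
E
python3 - <<'E'
from h import *
for n in("top","scene"):
    P,f=cloud(n)
    ok=(np.abs(P[...,2]-.132)<.008)&(np.abs(P[...,0]-.5)<.25)&(np.abs(P[...,1])<.3)
    m=cv2.morphologyEx(ok.astype(np.uint8),cv2.MORPH_OPEN,np.ones((3,3)))
    k,l,s,_=cv2.connectedComponentsWithStats(m); i=1+s[1:,4].argmax(); Q=P[l==i]
    print(n,s[i],np.median(Q[:,2]),cv2.minAreaRect((Q[:,:2]*1000).astype(np.float32)))
P,f=cloud("top")
for u,v in [(291,148),(376,141),(308,187),(381,182),(344,185),(303,150),(370,143),(331,261),(330,250),(380,242),(380,236),(392,230),(279,150),(287,236),(385,140)]: print(u,v,np.round(P[v,u],3))
E
```

```text
top [ 279  142  113   94 5777] 0.13253485325389924 ((622.6077270507812, -71.15193176269531), (226.1328887939453, 267.35552978515625), 4.651576995849609)
scene [ 208  214  140  125 6719] 0.1315004496089398 ((624.322265625, -72.21476745605469), (227.93907165527344, 268.6090393066406), 6.15297794342041)
291 148 [0.697 0.039 0.227]
376 141 [ 0.717 -0.158  0.229]
308 187 [0.592 0.002 0.299]
381 182 [ 0.639 -0.187  0.131]
344 185 [ 0.63  -0.096  0.131]
303 150 [0.692 0.011 0.228]
370 143 [ 0.712 -0.144  0.229]
331 261 [ 0.442 -0.067  0.11 ]
330 250 [ 0.47  -0.067  0.084]
380 242 [ 0.491 -0.187  0.118]
380 236 [ 0.505 -0.186  0.125]
392 230 [ 0.533 -0.24   0.003]
279 150 [0.716 0.068 0.129]
287 236 [0.5   0.043 0.127]
385 140 [ 0.785 -0.224 -0.004]
```

```bash
cat >> h.py <<'E'
yaw=np.radians(5.6);R=np.array([[np.cos(yaw),-np.sin(yaw),0],[np.sin(yaw),np.cos(yaw),0],[0,0,1]]);O=np.array([.6232,-.0708,0])
def G(P): return (P-O)@R
def W(p): return R@np.array(p)+O
E
python3 - <<'E'
from h import *
for n in("top","scene"):
    P,f=cloud(n);g=G(P)*1000;x,y,z=g[...,0],g[...,1],g[...,2]
    print(n)
    for yy in(26,-100):
        m=(np.abs(y-yy)<2.5)&(x<-95)&(x>-220)&(z>20)
        q=g[m];q=q[q[:,0].argsort()];print(yy,np.round(q[:,[0,2]]).astype(int).tolist())
    lip=(z>102)&(z<125)&(x<-122)&(y>-60)&(y<130);q=g[lip];print("lip x%",np.percentile(q[:,0],[0,2,10,50,90,100]),"y",np.percentile(q[:,1],[1,99]),"z",np.median(q[:,2]))
    sh=(z>236)&(np.abs(y)<95)&(x<90)&(x>-100);q=g[sh];a=np.arctan2(q[:,2]-215,85-q[:,0]);r=np.hypot(q[:,2]-215,85-q[:,0])
    print("shield",len(q),np.percentile(a,[5,25,50,75,95])+.17,"r",np.percentile(r,[50,95,100]), "y",np.percentile(q[:,1],[1,99]))
    fr=(np.abs(x+150)<30)&(np.abs(y+100)<28)&(f.max(-1)<60)&(z>80);q=g[fr];print("dark",len(q),np.percentile(q,[2,50,98],axis=0).round(1).tolist())
E
```

```text
top
26 [[-183, 116], [-183, 116], [-180, 112], [-180, 113], [-178, 119], [-178, 114], [-176, 120], [-175, 114], [-173, 115], [-173, 113], [-171, 121], [-170, 112], [-170, 113], [-168, 119], [-168, 114], [-165, 116], [-165, 116], [-161, 83], [-159, 85], [-159, 84], [-156, 81], [-156, 81], [-154, 81], [-153, 81], [-151, 83], [-151, 83], [-149, 83], [-148, 83], [-146, 84], [-146, 86], [-146, 81], [-143, 82], [-143, 83], [-141, 83], [-141, 83], [-139, 86], [-138, 81], [-136, 83], [-135, 78], [-133, 80], [-133, 79], [-131, 84], [-131, 83], [-128, 84], [-128, 78], [-125, 80], [-125, 78], [-123, 78], [-121, 84], [-120, 81], [-118, 81], [-117, 79], [-115, 83], [-113, 80], [-110, 82], [-110, 133], [-110, 82], [-108, 133], [-108, 83], [-107, 81], [-107, 127], [-105, 133], [-105, 130], [-102, 129], [-102, 129], [-100, 132], [-100, 133], [-98, 131], [-97, 130], [-97, 129], [-95, 134], [-95, 134]]
-100 [[-181, 89], [-181, 32], [-181, 91], [-179, 101], [-179, 96], [-177, 102], [-177, 103], [-174, 104], [-174, 103], [-172, 105], [-171, 99], [-171, 101], [-169, 105], [-167, 105], [-167, 107], [-164,
[... 2328 characters left out ...]
9, 126], [-128, 123], [-128, 121], [-127, 109], [-126, 108], [-126, 120], [-126, 117], [-125, 110], [-122, 112], [-121, 112], [-120, 114], [-119, 113], [-108, 132], [-108, 131], [-106, 130], [-106, 133], [-106, 132], [-104, 132], [-104, 130], [-103, 131], [-102, 131], [-101, 131], [-99, 133], [-98, 129], [-98, 133], [-96, 133]]
lip x% [-668.73728943 -633.15633839 -592.18925728 -174.86284575 -163.79972469
 -123.37947302] y [-59.23581105 125.6286751 ] z 113.72846316183194
shield 3781 [0.83536236 0.85052652 0.86164773 0.87768567 0.92311637] r [ 86.68562499 135.20157286 139.48540178] y [-84.64495368  81.67802898]
dark 261 [[-166.0, -119.9, 106.0], [-143.9, -108.0, 115.4], [-124.0, -90.6, 124.6]]
```

Grinder frame: yaw about 5.6°, origin (0.623, -0.071). The tray is about 54 mm out and the shield is at about 0.87 rad. I'll shut the fingers, rise and align with the grinder, then go above the shield.

```bash
cat >> h.py <<'E'
def st():
    from station import robot
    from scipy.spatial.transform import Rotation as T
    s=robot.observe();A=T.from_quat(s["tcp_rot"]).as_matrix()
    print("t",round(s["t"],2),"G mm",(G(np.array(s["eef_pos"]))*1000).round(1),"yaw-g",round(float(np.degrees(np.arctan2(A[1,0],A[0,0])-yaw)),2),"z",A[:,2].round(3),"F",np.round(s["wrist_force"],1),s["gripper_width"])
E
python3 -m creep '[[0,0,-50,0,0,9],[0,0,-50,0,0,0],[0,0,-20,0,0,0],[0,0,0,0,0,0]]' 0 20; python3 -c "from h import *;st()"
```

```text
t: 0.6
eef_pos: [0.1646, -0.6295, 0.3526]
tcp_rot: [0.999, 0.049, 0.0, 0.001]
wrist_force: [-0.8, -0.1, -0.1]
gripper_width: 0.14
grasp_force: 0.0
t 0.6 G mm [-510.9 -511.3  352.6] yaw-g 0.06 z [ 0.001 -0.003 -1.   ] F [-0.8 -0.1 -0.1] 0.140473815565346
```

```bash
python3 -m creep '[[42,-42,0,0,0,0],[42,-42,0,0,0,0],[42,-42,0,0,0,0],[42,-42,0,0,0,0],[42,-42,0,0,0,0],[42,-42,0,0,0,0],[42,-42,0,0,0,0],[42,-42,0,0,0,0]]'; python3 -m creep '[[42,-42,0,0,0,0],[42,-42,0,0,0,0],[42,-42,0,0,0,0],[42,-42,0,0,0,0],[7,-7,0,0,0,0],[0,0,0,0,0,0],[0,0,0,0,0,0]]'; python3 -c "from h import *;st()"
```

```text
t: 1.6
eef_pos: [0.4658, -0.2594, 0.3494]
tcp_rot: [0.999, 0.049, -0.001, -0.001]
wrist_force: [0.9, -0.2, 0.1]
gripper_width: -0.003
grasp_force: 0.0
t: 2.48
eef_pos: [0.6216, -0.0722, 0.3506]
tcp_rot: [0.999, 0.048, -0.001, 0.001]
wrist_force: [-0.8, -0.2, 0.4]
gripper_width: -0.003
grasp_force: 0.0
t 2.48 G mm [ -1.7  -1.2 350.6] yaw-g -0.1 z [-0.002 -0.001 -1.   ] F [-0.8 -0.2  0.4] -0.0031474076294283008
```

```bash
python3 -m creep '[[0,0,30,0,0,0],[0,0,15,0,0,0],[0,0,15,0,0,0],[0,0,15,0,0,0]]'; python3 -m creep '[[-2,0,15,0,0,0],[-2,0,15,0,0,0],[-2,0,15,0,0,0],[-2,0,12,0,0,0]]';python3 -c "from h import *;st()"
```

```text
t: 2.98
eef_pos: [0.6229, -0.0704, 0.2762]
tcp_rot: [0.999, 0.049, 0.001, 0.0]
wrist_force: [-0.6, 0.2, 1.7]
gripper_width: -0.004
grasp_force: 0.8
t: 3.48
eef_pos: [0.6148, -0.0707, 0.2183]
tcp_rot: [0.999, 0.049, 0.0, -0.0]
wrist_force: [2.3, 0.0, 2.0]
gripper_width: 0.003
grasp_force: 0.8
t 3.48 G mm [ -8.3   0.9 218.3] yaw-g 0.06 z [ 0.001  0.    -1.   ] F [2.3 0.  2. ] 0.00265922378204784
```

```bash
python3 -m creep '[[0,0,8,0,0,0],[0,0,5,0,0,0],[0,0,3,0,0,0],[0,0,0,0,0,0]]';python3 -m creep '[[0,0,2,0,0,0],[0,0,2,0,0,0],[0,0,0,0,0,0]]'
```

```text
t: 3.98
eef_pos: [0.6144, -0.0707, 0.2031]
tcp_rot: [0.999, 0.049, -0.0, -0.0]
wrist_force: [-0.2, -0.2, -0.1]
gripper_width: 0.001
grasp_force: 0.0
t: 4.35
eef_pos: [0.6147, -0.0707, 0.2018]
tcp_rot: [0.999, 0.049, 0.0, 0.0]
wrist_force: [-7.2, 0.1, 17.6]
gripper_width: 0.005
grasp_force: 9.2
```

Force climbs steeply at the expected height, so the shield is on its stop. Next I retract and go in front of the tray lip.

```bash
python3 -m creep '[[0,0,-40,0,0,0],[0,0,-20,0,0,0],[-50,-6,0,0,0,0],[-50,-6,0,0,0,0],[-50,-6,0,0,0,0],[-54,-7,0,0,0,0],[0,0,0,0,0,0],[0,0,0,0,0,0]]'
python3 - <<'E'
from h import *
st()
from station import robot
for n in("top","scene"):
    c=robot.read_camera(n); np.savez(f"pics/{n}.npz",**c)
    P,f=cloud(n);g=G(P)*1000;x,y,z=g[...,0],g[...,1],g[...,2]
    sh=(z>175)&(np.abs(y)<78)&(x<75)&(x>-70)&(z<260);q=g[sh];a=np.arctan2(q[:,2]-215,85-q[:,0])
    print(n,len(q),np.percentile(a,[5,25,50,75,95])+.17,np.percentile(q,[2,50,98],axis=0).round().tolist())
    if n=="top": cv2.imwrite("pics/t2.png",cv2.resize(f[120:290,230:450],None,fx=3,fy=3)[:,:,::-1])
E
```

```text
t: 5.35
eef_pos: [0.4099, -0.0661, 0.2597]
tcp_rot: [0.999, 0.049, 0.001, 0.0]
wrist_force: [0.9, -0.2, 1.2]
gripper_width: 0.001
grasp_force: 0.0
t 5.35 G mm [-211.8   25.5  259.7] yaw-g 0.05 z [ 0.001 -0.    -1.   ] F [ 0.9 -0.2  1.2] 0.0008899094582574308
top 3595 [-0.02751592  0.00969738  0.03398122  0.06992218  0.22346263] [[-48.0, -75.0, 193.0], [13.0, 0.0, 205.0], [72.0, 75.0, 218.0]]
scene 3548 [-0.00210425  0.01264011  0.02446345  0.04505659  0.1816969 ] [[-50.0, -75.0, 194.0], [14.0, -6.0, 204.0], [73.0, 74.0, 217.0]]
```

View pics/t2.png

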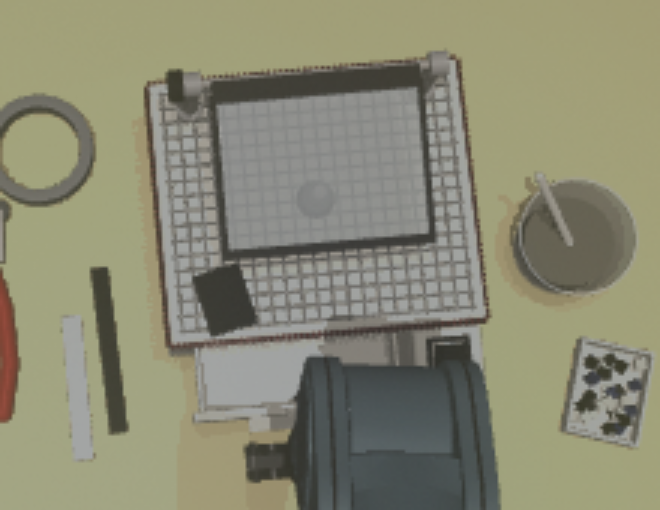

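The crop shows the shield lying flat, with its free edge at about y=245 px in the crop. The glass on the deck is untouched and the tray is still out. I lower in front of the lip and push.

```bash
python3 -m creep '[[0,0,50,0,0,0],[0,0,50,0,0,0],[0,0,50,0,0,0],[0,0,18,0,0,0],[0,0,0,0,0,0]]'; python3 -m creep '[[8,0,0,0,0,0],[8,0,0,0,0,0],[8,0,0,0,0,0],[0,0,0,0,0,0]]'; python3 -m creep '[[8,0,0,0,0,0],[8,0,0,0,0,0],[8,0,0,0,0,0],[8,0,0,0,0,0],[0,0,0,0,0,0]]';python3 -c "from h import *;st()"
```

```text
t: 6.08
eef_pos: [0.409, -0.0655, 0.0899]
tcp_rot: [0.999, 0.05, -0.001, -0.001]
wrist_force: [-0.3, 0.3, 0.6]
gripper_width: -0.002
grasp_force: 0.0
t: 6.58
eef_pos: [0.4343, -0.0635, 0.0917]
tcp_rot: [0.999, 0.049, 0.001, 0.0]
wrist_force: [-0.7, 0.1, 0.3]
gripper_width: 0.003
grasp_force: 0.0
t: 7.2
eef_pos: [0.4663, -0.0602, 0.0914]
tcp_rot: [0.999, 0.049, 0.001, -0.0]
wrist_force: [-0.0, 0.5, 0.4]
gripper_width: -0.002
grasp_force: 0.0
t 7.2 G mm [-155.2   25.8   91.4] yaw-g 0.07 z [ 0.002  0.    -1.   ] F [-0.   0.5  0.4] -0.0019042341713021306
```

```bash
python3 -m creep '[[6,0,0,0,0,0],[4,0,0,0,0,0],[3,0,0,0,0,0],[0,0,0,0,0,0]]';python3 -c "from h import *;st()"; python3 -m creep '[[2,0,0,0,0,0],[2,0,0,0,0,0],[0,0,0,0,0,0]]';python3 -c "from h import *;st()"
```

```text
t: 7.7
eef_pos: [0.4785, -0.0591, 0.0914]
tcp_rot: [0.999, 0.049, 0.001, -0.0]
wrist_force: [-0.3, -0.8, 0.5]
gripper_width: -0.002
grasp_force: 0.0
t 7.7 G mm [-142.9   25.8   91.4] yaw-g 0.06 z [ 0.001  0.    -1.   ] F [-0.3 -0.8  0.5] -0.0016007999584312141
t: 8.07
eef_pos: [0.4821, -0.0588, 0.0913]
tcp_rot: [0.999, 0.049, 0.0, -0.0]
wrist_force: [-1.5, -1.1, 0.5]
gripper_width: -0.003
grasp_force: 0.7
t 8.07 G mm [-139.2   25.7   91.3] yaw-g 0.06 z [ 0.001  0.    -1.   ] F [-1.5 -1.1  0.5] -0.002555550284107989
```

```bash
for i in 1 2 3; do python3 -m creep '[[2,0,0,0,0,0],[0,0,0,0,0,0]]' | grep -E "eef|force"; done;python3 -c "from h import *;st()"
```

```text
eef_pos: [0.483, -0.0588, 0.0911]
wrist_force: [-5.0, -0.8, 2.9]
grasp_force: 2.5
eef_pos: [0.483, -0.0588, 0.0908]
wrist_force: [-10.1, -1.2, 8.0]
grasp_force: 4.9
eef_pos: [0.4829, -0.0588, 0.0904]
wrist_force: [-14.2, -0.0, 10.4]
grasp_force: 7.2
t 8.82 G mm [-138.4   25.6   90.4] yaw-g 0.03 z [-0.01  -0.001 -1.   ] F [-14.2  -0.   10.4] 0.00012516795676637785
```

Hard stop reached: 14 N with no motion. Backing off and rising to a place right-front of the rocker to check both.

```bash
python3 -m creep '[[-15,0,0,0,0,0],[-20,0,0,0,0,0],[0,0,-55,0,0,0],[0,0,-55,0,0,0],[0,30,-20,0,0,0],[0,50,0,0,0,0],[0,45,0,0,0,0],[0,0,0,0,0,0]]'
python3 - <<'E'
from h import *
st()
from station import robot
for n in("top","scene"):
    c=robot.read_camera(n); np.savez(f"pics/{n}.npz",**c)
    P,f=cloud(n);g=G(P)*1000;x,y,z=g[...,0],g[...,1],g[...,2]
    lip=(z>100)&(z<122)&(x<-112)&(x>-200)&(y>-20)&(y<68);q=g[lip]
    print(n,len(q),np.percentile(q[:,0],[2,10,50,90]) if len(q) else 0)
    d=(np.abs(x+146)<26)&(np.abs(y+100)<28)&(f.max(-1)<70)&(z>80)&(z<135);q=g[d];print("dark",len(q),np.percentile(q,[2,50,98],axis=0).round(1).tolist() if len(q) else 0)
c=robot.read_camera("wrist");cv2.imwrite("pics/w.png",c["frame"][:,:,::-1]);print(c["tool_from_camera"].round(3).tolist())
cv2.imwrite("pics/s2.png",cv2.resize(f[180:340,150:370],None,fx=3,fy=3)[:,:,::-1])
E
```

```text
t: 9.82
eef_pos: [0.4656, -0.1901, 0.2215]
tcp_rot: [0.999, 0.046, 0.001, 0.001]
wrist_force: [-0.6, 1.1, -0.8]
gripper_width: -0.003
grasp_force: 0.0
t 9.82 G mm [-168.5 -103.4  221.5] yaw-g -0.3 z [ 0.002 -0.002 -1.   ] F [-0.6  1.1 -0.8] -0.002568303121774236
top 226 [-127.22074568 -126.00437278 -119.62566097 -113.39584786]
dark 109 [[-143.6, -119.7, 109.6], [-133.6, -102.5, 121.0], [-120.8, -86.7, 129.8]]
scene 119 [-129.18607929 -128.0814884  -124.30796183 -120.38134064]
dark 281 [[-169.1, -120.3, 105.0], [-143.8, -108.5, 115.3], [-121.7, -89.8, 124.7]]
[[-0.0, -0.964, -0.266, 0.068], [1.0, -0.0, -0.0, -0.0], [0.0, -0.266, 0.964, -0.142], [0.0, 0.0, 0.0, 1.0]]
```

View pics/s2.png

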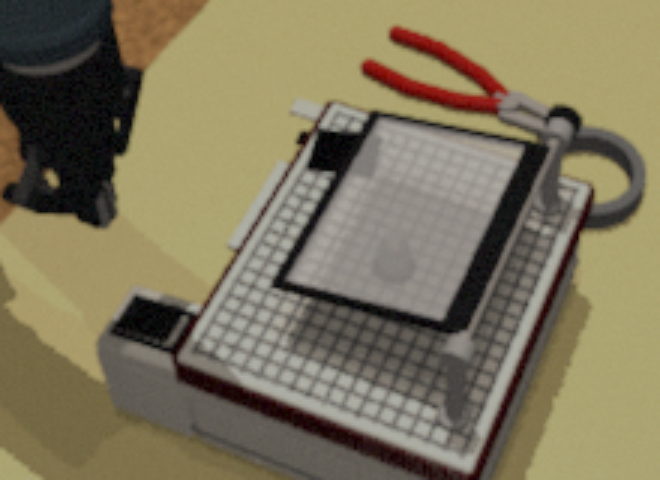

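View pics/w.png

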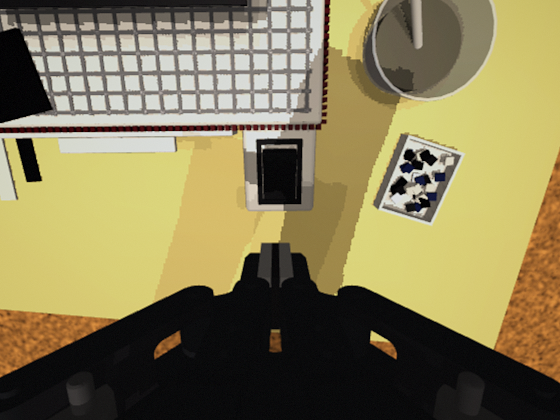

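Scene crop: the tray panel is flush at (255,205) and the shield is down. Wrist view: the rocker's far end is at about (280,143), centred on the fingers, with deck clearance beyond it. Now I move over the far end.

```bash
python3 -m creep '[[36,-2,0,0,0,-0.3],[0,0,40,0,0,0],[0,0,40,0,0,0],[0,0,9,0,0,0],[0,0,0,0,0,0]]';python3 -c "from h import *;st()"; python3 -m creep '[[0,0,2,0,0,0],[0,0,2,0,0,0],[0,0,2,0,0,0],[0,0,0,0,0,0]]';python3 -c "from h import *;st()"
```

```text
t: 10.6
eef_pos: [0.5013, -0.1797, 0.1327]
tcp_rot: [0.999, 0.053, 0.0, -0.0]
wrist_force: [0.8, 0.6, -0.4]
gripper_width: -0.003
grasp_force: 0.0
t 10.6 G mm [-132.   -96.5  132.7] yaw-g 0.43 z [ 0.  0. -1.] F [ 0.8  0.6 -0.4] -0.0026532521862737495
t: 11.1
eef_pos: [0.5009, -0.1805, 0.1263]
tcp_rot: [0.999, 0.052, 0.0, 0.0]
wrist_force: [-0.4, 0.6, 0.3]
gripper_width: -0.002
grasp_force: 0.0
t 11.1 G mm [-132.5  -97.3  126.3] yaw-g 0.35 z [ 0. -0. -1.] F [-0.4  0.6  0.3] -0.002301809040762942
```

```bash
for i in 1 2 3 4 5; do python3 -m creep '[[0,2,1.5,0,0,0],[0,-2,0,0,0,0]]' | grep -E "eef|t_force"; done
```

```text
eef_pos: [0.5011, -0.1811, 0.1249]
wrist_force: [-0.3, -0.4, 1.2]
eef_pos: [0.5013, -0.181, 0.1234]
wrist_force: [1.1, -1.8, 0.3]
eef_pos: [0.5011, -0.1811, 0.1218]
wrist_force: [0.8, -2.6, 2.5]
eef_pos: [0.5008, -0.181, 0.1202]
wrist_force: [1.1, -1.2, 1.2]
eef_pos: [0.5009, -0.1812, 0.119]
wrist_force: [-0.1, -3.6, 4.2]
```

```bash
for i in 1 2 3 4; do python3 -m creep '[[0,0,1.5,0,0,0],[0,0,0,0,0,0]]' | grep -E "eef|t_force"; done
```

```text
eef_pos: [0.501, -0.1813, 0.1186]
wrist_force: [-4.0, -0.2, 16.9]
eef_pos: [0.5011, -0.1814, 0.1183]
wrist_force: [-8.7, 0.5, 28.2]
eef_pos: [0.5012, -0.1814, 0.118]
wrist_force: [-12.8, 2.2, 41.8]
eef_pos: [0.5012, -0.1815, 0.1177]
wrist_force: [-16.6, 3.3, 54.8]
```

Hard stop, with about 5 mm of sink. I retract clear and check.

```bash
python3 -m creep '[[0,0,-10,0,0,0],[0,0,-40,0,0,0],[0,0,-40,0,0,0],[-45,0,-10,0,0,0],[-45,0,0,0,0,0],[0,50,0,0,0,0],[0,50,0,0,0,0],[0,0,0,0,0,0]]'
python3 - <<'E'
from h import *
st()
from station import robot
for n in("top","scene"):
    c=robot.read_camera(n); np.savez(f"pics/{n}.npz",**c)
    P,f=cloud(n);g=G(P)*1000;x,y,z=g[...,0],g[...,1],g[...,2]
    lip=(z>100)&(z<122)&(x<-112)&(x>-200)&(y>-20)&(y<68);q=g[lip]
    print(n,len(q),np.percentile(q[:,0],[2,10,50,90]) if len(q) else 0)
    sh=(z>175)&(np.abs(y)<78)&(x<60)&(x>-70)&(z<260);q=g[sh];print("shield",np.median(np.arctan2(q[:,2]-215,85-q[:,0])+.17))
    for lo,hi in((-164,-154),(-154,-148),(-142,-136),(-136,-128)):
        d=(x>lo)&(x<hi)&(np.abs(y+100)<10);print(lo,np.median(z[d]).round(1),d.sum())
cv2.imwrite("pics/s3.png",cv2.resize(f[180:340,150:370],None,fx=3,fy=3)[:,:,::-1])
E
```

```text
t: 14.35
eef_pos: [0.4204, -0.2932, 0.2122]
tcp_rot: [0.999, 0.049, -0.001, 0.001]
wrist_force: [-0.3, 0.3, 0.1]
gripper_width: 0.004
grasp_force: 0.0
t 14.35 G mm [-223.6 -201.6  212.2] yaw-g 0.0 z [-0.001 -0.001 -1.   ] F [-0.3  0.3  0.1] 0.003851261096887957
top 225 [-127.49616027 -126.07469798 -119.81032976 -113.5879076 ]
shield 0.02937932057351139
-164 119.4 37
-154 118.5 22
-142 117.7 19
-136 118.9 28
scene 119 [-129.05200888 -128.20437429 -124.3436349  -120.46031999]
shield 0.0225183804619023
-164 118.4 37
-154 117.3 26
-142 117.2 22
-136 118.7 26
```

View pics/s3.png

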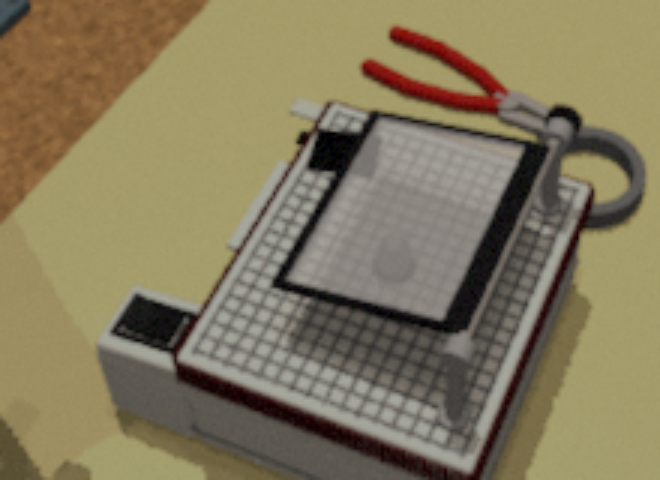

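The picture shows the tray flush and the shield down. The rocker's far end has sunk about 4.5 mm and its near end has risen about 3.5 mm, which makes about 0.30 rad, so it is on.

```bash
python3 -c "
from station import robot
print(robot.close_job())"
```

```text
the job is handed in; nothing more can be done
None
```

The tray is home, the shield is down and the rocker was then pressed on, with nothing around the grinder touched as far as the images show; the job is handed in, but no verdict came back.

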